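# Shut the blow-off cabinet and turn on its air

### The job

The horseshoe in the small grey blow-off cabinet is ready to be blown clean. Push the cabinet's green door shut until it snaps home in its catch, and only then open the air valve on the roof: turn the red handwheel counter-clockwise, rising with its stem, all the way to its stop, then turn it back about an eighth of a turn so that it cannot seize there. Leave the other things on the bench where they are.

Things in the scene. Friction and masses are not known exactly. Their poses are not given: they have to be found in the camera images.
- cabinet: grey steel cabinet 180 deep x 220 wide x 146 high, fixed; origin under the middle of the housing on the bench, -x to its front (door side), z up. On the roof: brass globe valve, upright stem at x=-20 y=0; gauge at x=-30 y=-78, up to z=200; 17 mm pipe from the valve to the back at z=178, down to the bench at x=+120. A horseshoe lies inside.
- door_hinge (a point): point on the upright hinge axis of the door, at the cabinet's front left corner (cabinet frame x = -106, y = +105), 116 above the bench; its axes are the cabinet's axes
- door_plate (a point): centre of the brass push plate (42x40), upper free corner of the green door's outer face, 182 from the hinge axis, 116 above the bench; moves with the door; -x points out of the outer face, -y from hinge to free edge. Door 208 wide, 12 thick, 12 to 140 above the bench, with window; below the plate a bar handle (8 thick) stands 22 out of the face, 26 to 80 above the bench.
- door (a joint): door angle, rad: 0 shut and seated, grows as it swings out towards the robot (clockwise from above), to 1.6. Turns easily, stays where left. At about 0.07 a brass spear on it meets a spring-loaded double-roller catch, needs about 8 N at the push plate to get through, and from 0.03 is drawn home and held; short of that it springs back out.
- wheel_centre (a point): centre of the rim of the red handwheel; rises and turns with it. Rim 64 outside diameter, 12 thick bar, five spokes, level; 252 above the bench when screwed right down, 271 fully open; z is the stem axis (up), x points to the yellow pip on the rim. At least 30 free below the rim outside a radius of 20.
- handwheel (a joint): turn of the handwheel, rad: 0 screwed right down, grows counter-clockwise from above to the stop at 4.7 (three quarters of a turn). Wheel and stem rise 4 mm per rad. Steady friction about 0.3 N m, stays where left; starts between 0 and 0.5, where the valve is still shut (no air below 0.9).
- whetstone: bystander: grey whetstone in a wooden bed, 63 x 202 x 43, left of the cabinet; origin at the centre of its underside
- oil_can: bystander: grey conical thumb oiler with a bent spout, 76 diameter, 166 high, right of the cabinet; origin at the centre of its underside
- ball_peen: bystander: ball peen hammer, 92 x 273 x 30, on the left; origin at the centre of its underside
- dark_shoe: bystander: dark horseshoe lying flat, 132 x 146 x 19, on the left; origin at the centre of its underside
- mug: bystander: black tin mug, 79 x 110 x 80, on the right; origin at the centre of its underside

How it is judged:
By the outcome, as a careful person would: the job done as asked, in the order asked, and still so for the second after the job is handed in, with the robot touching nothing.
It also fails if it takes over 70 s, if anything falls off the work surface, if the arm or the gripper's body presses on something with over 40 N, if the wrist force passes 120 N, or if a joint passes its speed limit or range.

### The arm

A 6-joint arm with a two-finger parallel gripper is mounted at the origin on a cart in front of the work surface, level with it; the furniture and walls round the work are solid. World frame = base frame: x ahead of the robot, y to its left, z up, the work surface at z = 0. Lengths are in mm, angles in degrees, forces in N, time in s.
With the tool pointing down it reaches from about 350 to 850 mm from the base axis. Payload 8.1 kg.
Tool frame: the origin (TCP) lies midway between the tips of the shut fingers; the grasp point (between the pads) lies 19 mm behind it; z points along the fingers, y is the line along which they close (so a half turn about z gives the same grasp; the last joint's range is limited). The gripper opens to 85 mm and grips with 20 to 120 N. Pads are 22 mm wide; open, the fingers measure 114 mm over their backs; the gripper's body (76 mm by 85 mm) begins 54 mm behind the grasp point. The pads swing forward as they close: fully open they stand 13 mm farther back than shut.
Start: joints at [-75.252, 7.471, 85.268, -0, 87.261, -4.893], TCP at [201.695, -565.088, 231.292] pointing down, gripper open.
Joint ranges: [-169.43, 169.43], [-51.17, 129.36], [1.28, 143.12], [-76.62, 256.62], [0, 156.53], [-152.29, 152.29]. Speed limits (degrees/s): [136.94, 136.94, 159.86, 180, 180, 180].

### API

Orientations are given as [roll, pitch, yaw] about the fixed x, y, z axes, in that order (R = Rz(yaw) Ry(pitch) Rx(roll)).
In Python, from bench import r gives the robot as it stands.
- The arm moves only by the tool send_rows, never from a script. Its argument "increments" is a list of rows, each a list of 6 numbers: the shift along the tool's x, y, z in mm, then the turn, a rotation vector about the tool's x, y, z in rad. A call has 1 to 5 rows; each row shifts and turns the commanded pose from where the row before left it, along the tool's axes as they then stand; what a row does not reach is not made up. A row lasts 1/8 s, in which the tool goes at most 62.5 mm and 10.7 degrees, less where a joint would pass 70% of its speed; a pose out of reach is approached as far as the arm can. A call is refused whole if a number of a shift passes 62.5 or a number of a turn 0.188, either way. A call with a gripper value outside its range is refused whole. "grip" is the closure, from -1 (fully open) to 1 (shut), set as the call begins (left out, the last holds). The fingers move at their own pace and stop on an object; "grip_force" is the grip in N (left out, the last holds). Time passes only in rows, so rows that do not move let the fingers close. It gives the time, the measured TCP pose, the force, the opening and the grip force at its end, in the units of the state.
- r.sense(): the state, without advancing time (a new reading comes with each control period).
- r.snapshot(name): name is "side" or "top" or "wrist"; returns a dict with "img" (420x560x3 uint8, blue, green, red), "z_map" (420x560 float32, mm along the optical axis (not along the pixel's ray), 0 where there is no reading), "fx", "fy", "cx", "cy" (pixels), "view" (4x4, takes a point from world to camera coordinates). Camera axes: x right, y down, z forward; pixel columns grow to the right and rows downward; lengths in mm; the calibration is good to about 2 mm. A picture is of the moment at which its call begins.
- r.hand_in(): hands the job in; it is judged then, once.
The state is a dict: "time": time; "joint_pos": joint angles; "qd": joint speeds; "joint_efforts": joint torques, N m; "tool_pos": TCP position; "tcp_rot": TCP orientation; "ft_force": force on the tool from outside, world axes, zero at the start; "wrist_torque": the same for the moment, N m; "finger_gap": finger opening in mm; "grip_force": force on a finger pad.
Only numpy, scipy, OpenCV 4.12 (cv2) and the standard library are available. Lean on these libraries where they do the work, as an engineer would, in place of code of your own. Each camera call takes 0.05 s, during which the arm holds its last target. There are 200 camera calls.

## Working session

There is one attempt and no reset: what is moved stays moved. The work goes in short steps, Python scripts to look and compute and a tool call to move; the robot and the scene stay as the last step left them, time stands still between calls to the robot, and variables do not carry over. Pictures are saved under pics/ and viewed, at most 10 in all, crops included, and the job is handed in when it is done.

Besides the shell and the picture viewer there is one more tool, called after ">>>" by a JSON object that holds its "op" and its "data", one argument or row to a line. send_rows: Moves the arm, as the interface text tells. Its arguments: {"type":"object","properties":{"increments":{"type":"array"},"grip":{"type":"number"},"grip_force":{"type":"number"}},"required":["increments"]}

```bash
mkdir -p pics; ls
python3 - <<'E'
from bench import r
import cv2,pickle,numpy as np
for n in("side","top"):
    s=r.snapshot(n); cv2.imwrite(f"pics/{n}0.png",s["img"]); pickle.dump(s,open(f"{n}0.pkl","wb"))
    print(n,s["fx"],s["cx"],s["cy"],np.round(s["view"],3).tolist())
print(r.sense())
E
```

```text
pics
side 411.4352969445027 286.1678270650588 214.91016130494114 [[-0.988, -0.156, -0.007, 538.089], [-0.073, 0.499, -0.863, 210.674], [0.138, -0.852, -0.505, 1521.559], [0.0, 0.0, 0.0, 1.0]]
top 422.0599496473015 273.83766767390614 206.41077262969014 [[-0.21, -0.978, 0.0, 34.342], [-0.843, 0.181, -0.507, 551.676], [0.495, -0.106, -0.862, 1365.177], [0.0, 0.0, 0.0, 1.0]]
{'time': 0.1, 'joint_pos': array([-7.52525117e+01,  7.50972058e+00,  8.53246495e+01, -3.22126276e-03,
        8.72634528e+01, -4.89253062e+00]), 'qd': array([-0.04784522, -0.07470013, -0.13922628,  0.05941565,  0.00549727,
        0.11305806]), 'joint_efforts': array([ 8.89990424e-04, -5.70951390e+01, -5.01941800e+01, -1.21160574e-04,
        8.09111312e-03, -2.07325058e-05]), 'tool_pos': array([ 201.54025803, -564.58860188,  230.34497961]), 'tcp_rot': array([-1.79902259e+02, -5.13742296e-03,  1.96401711e+01]), 'ft_force': array([-1.10877535,  0.16144404, -0.34804019]), 'wrist_torque': array([-0.03693253,  0.01769053, -0.0209987 ]), 'grip_force': 0.0, 'finger_gap': 85.79372461485048}
```

View pics/side0.png

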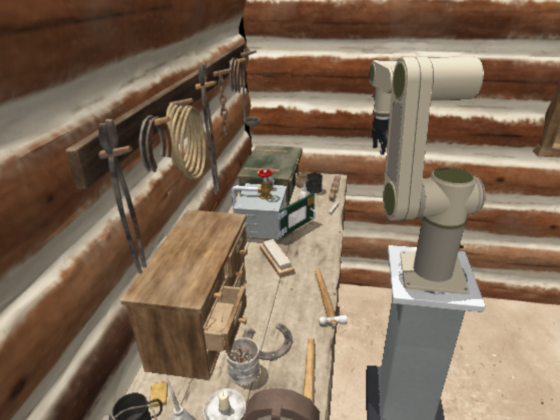

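View pics/top0.png

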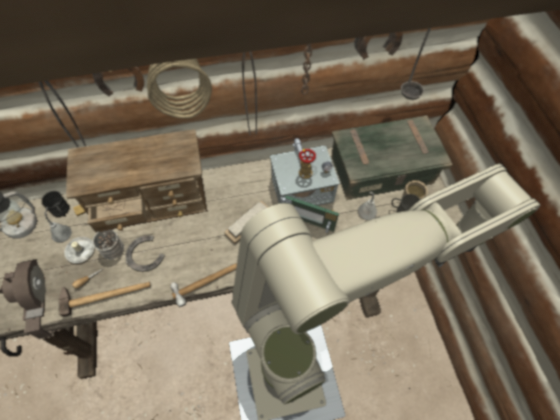

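The side view shows the cabinet at about (262,212), the red wheel at (265,174) and the green door standing ajar at about (297,213). In the top view the wheel is at (307,157), the door at (312,213), the oil can at (368,210) and the mug at (412,195).

```bash
cat > h.py <<'E'
import numpy as np,cv2,pickle
def world(s,mask):
    v,u=np.nonzero(mask&(s["z_map"]>0)); z=s["z_map"][v,u]
    p=np.c_[(u-s["cx"])/s["fx"]*z,(v-s["cy"])/s["fy"]*z,z]
    R=s["view"][:3,:3];t=s["view"][:3,3]
    return (p-t)@R,u,v
def hsv(s): return cv2.cvtColor(s["img"],cv2.COLOR_BGR2HSV)
def red(s):
    h=hsv(s); return ((h[...,0]<8)|(h[...,0]>172))&(h[...,1]>170)&(h[...,2]>70)
E
python3 - <<'E'
from h import *
for n,box in(("top",(250,130,460,240)),("side",(220,140,350,260))):
    s=pickle.load(open(n+"0.pkl","rb")); x0,y0,x1,y1=box
    c=s["img"][y0:y1,x0:x1]; cv2.imwrite(f"pics/{n}c.png",cv2.resize(c,None,fx=3.8 if n=="top" else 4.9,fy=3.8 if n=="top" else 4.9,interpolation=cv2.INTER_CUBIC))
    m=np.zeros(s["z_map"].shape,bool); m[y0:y1,x0:x1]=1
    p,u,v=world(s,m&red(s)); print(n,"red",len(p),np.median(p,0),p.min(0),p.max(0), u.mean(),v.mean())
    p,u,v=world(s,m)
    k=(p[:,2]>140)&(p[:,2]<152)&(p[:,0]<900)
    q=p[k]; print("roof",len(q),cv2.minAreaRect(q[:,:2].astype(np.float32)),q.min(0),q.max(0))
    h=hsv(s)[v,u]; g=(h[:,0]>60)&(h[:,0]<90)&(h[:,1]>110)&(p[:,2]>5)&(p[:,2]<150)
    q=p[g];print("green",len(q),q.min(0),q.max(0))
    if len(q): 
        t=q[q[:,2]>125][:,:2]; print(cv2.minAreaRect(t.astype(np.float32)))
E
```

```text
top red 5 [ 643.34394386 -218.90856646  257.80832328] [ 642.09788241 -244.75960464  256.87499054] [ 647.54673104 -214.87171188  260.8617659 ] 307.4 160.2
roof 2184 ((642.410400390625, -390.4624938964844), (773.6826171875, 382.2094421386719), 74.52793884277344) [ 470.12114361 -775.66360206  140.02879909] [899.84261853 -59.5808376  151.9908866 ]Traceback (most recent call last):
  File "<stdin>", line 11, in <module>
    return umr_minimum(a, axis, None, out, keepdims, initial, where)
ValueError: zero-size array to reduction operation minimum which has no identity
```

View pics/topc.png

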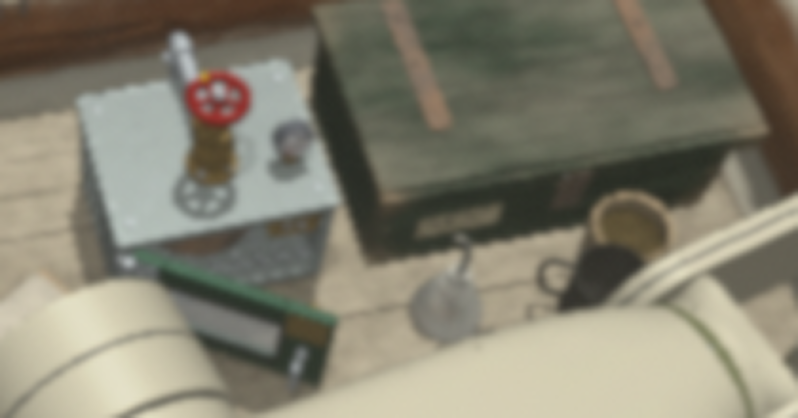

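The crop shows the roof corners at (78,98), (282,60), (340,207) and (120,247). The wheel is at (217,98) with its yellow pip at (204,76), the door's top edge runs from (135,253) to (335,322), and the oil can is at (447,300).

```bash
cat >> h.py <<'E'
def ray(s,u,v,z):
    R=s["view"][:3,:3];t=s["view"][:3,3]; c=-R.T@t
    d=R.T@np.array([(u-s["cx"])/s["fx"],(v-s["cy"])/s["fy"],1]); return c+d*(z-c[2])/d[2]
E
python3 - <<'E'
from h import *
s=pickle.load(open("top0.pkl","rb"))
f=lambda x,y,z:np.round(ray(s,250+(x+.5)/3.8-.5,130+(y+.5)/3.8-.5,z),1)
for n,x,y,z in(("roof BL",78,98,146),("BR",282,60,146),("FR",340,207,146),("FL",120,247,146),("wheel",217,98,253),("pip",204,76,255),("doorhinge",135,253,140),("doorfree",335,322,140),("can base",447,325,0),("cantip",462,240,160),("gauge",292,135,195),("mug",625,240,80),("pipe",180,40,178)): print(n,f(x,y,z))
h=hsv(s); m=((h[...,0]<10)|(h[...,0]>170))&(h[...,1]>130)
m[:, :290]=0;m[:,330:]=0;m[:145]=0;m[175:]=0
v,u=np.nonzero(m); print(len(u),u.mean(),v.mean(),u.min(),u.max(),v.min(),v.max(),ray(s,(u.min()+u.max())/2,(v.min()+v.max())/2,255))
p,a,b=world(s,m); print(np.median(p,0))
E
```

```text
roof BL [ 776.2 -116.6  146. ]
BR [ 780.  -333.3  146. ]
FR [ 592.2 -339.9  146. ]
FL [ 592.3 -119.4  146. ]
wheel [ 668.9 -228.   253. ]
pip [ 695.1 -221.9  255. ]
doorhinge [ 586.2 -133.   140. ]
doorfree [ 472.2 -300.1  140. ]
can base [ 516.3 -453.4    0. ]
cantip [ 523.  -438.7  160. ]
gauge [ 652.4 -302.7  195. ]
mug [ 533.2 -632.4   80. ]
pipe [ 802.7 -228.6  178. ]
84 306.54761904761904 156.27380952380952 299 314 149 162 [ 667.25850949 -226.58264885  255.        ]
[ 656.4499406  -224.56222519  257.5010879 ]
```

>>> {"op": "send_rows", "data": {
  "increments": [
    [0,0,0,0,0,0.171],
    [0,0,0,0,0,0.171],
    [30,-45,0,0,0,0],
    [30,-45,0,0,0,0],
    [30,-45,0,0,0,0]
  ],
  "grip": 1,
  "grip_force": 40
}}

```text
time: 0.72
tool_pos: [292.0, -428.4, 230.7]
tcp_rot: [-180.0, 0.0, 0.0]
ft_force: [1.8, -0.4, -0.2]
finger_gap: 0.2
grip_force: 0.0
```

>>> {"op": "send_rows", "data": {
  "increments": [
    [30,-45,0,0,0,0],
    [30,-45,0,0,0,0],
    [30,-45,0,0,0,0],
    [15,-20,0,0,0,0],
    [0,0,0,0,0,0]
  ]
}}

```text
time: 1.35
tool_pos: [397.1, -273.4, 231.0]
tcp_rot: [-180.0, 0.0, 0.2]
ft_force: [-0.3, -0.2, -0.1]
finger_gap: 0.1
grip_force: 0.0
```

Run:
```python
from bench import r
from h import *
for n in("wrist","top"):
    s=r.snapshot(n); cv2.imwrite(f"pics/{n}1.png",s["img"]); pickle.dump(s,open(n+"1.pkl","wb"))
print(s["fx"]); a=r.sense(); print(a["time"],a["tool_pos"],a["tcp_rot"],a["ft_force"],a["finger_gap"],a["joint_pos"])
```

```text
422.0599496473015
1.45 [ 396.17833825 -275.08032492  231.02859474] [1.79997580e+02 3.66790999e-02 8.27875683e-02] [-0.90864807 -0.81304976  0.12381101] 0.17934404344172894 [-4.08476305e+01 -1.10252898e+01  1.03408528e+02 -2.58801177e-02
  8.76428877e+01  4.90706514e+01]
```

View pics/wrist1.png

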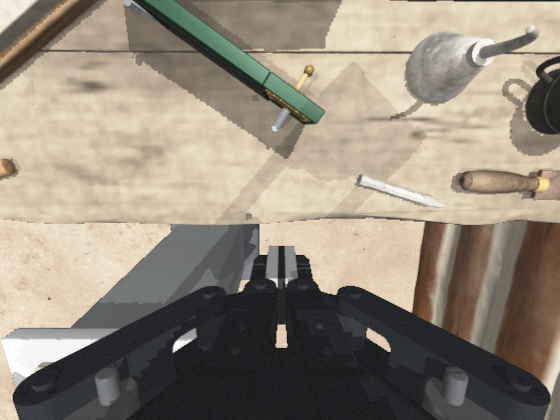

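The wrist view shows the door's top edge running from (160,5) to its free corner at (323,112). The push plate is at about (290,105), the bar handle's end is at (275,128) and the oil can is at (445,65).

Run:
```python
from h import *
s=pickle.load(open("wrist1.pkl","rb"))
for u,v,z in((323,112,140),(302,122,132),(262,88,132),(268,72,140),(190,5,140),(275,128,70),(283,250,231)): print(u,v,ray(s,u,v,z).round(1))
m=np.zeros((420,560),bool); m[0:130,120:330]=1
h=hsv(s); p,u,v=world(s,m&(h[...,0]>55)&(h[...,0]<95)&(h[...,1]>90)); q=p[(p[:,2]>134)&(p[:,2]<146)]
rc=cv2.minAreaRect(q[:,:2].astype(np.float32)); print(len(q),rc,cv2.boxPoints(rc))
print(s["fx"],s["cx"],s["cy"],s["view"].round(2).tolist())
```

```text
323 112 [ 477.8 -306.9  140. ]
302 122 [ 470.5 -291.6  132. ]
262 88 [ 495.6 -260.   132. ]
268 72 [ 505.6 -265.1  140. ]
190 5 [ 548.2 -211.   140. ]
275 128 [ 465.4 -268.8   70. ]
283 250 [ 403.8 -276.2  231. ]
163 ((515.1112060546875, -241.55032348632812), (147.44139099121094, 9.934745788574219), 56.34675979614258) [[ 470.12286 -300.16318]
 [ 478.39264 -305.66867]
 [ 560.09955 -182.93747]
 [ 551.8298  -177.43198]]
290.60545686715574 281.0688467286466 209.2337652271618 [[0.0, -1.0, 0.0, -277.08], [-0.96, -0.0, 0.28, 344.97], [-0.28, -0.0, -0.96, 488.09], [0.0, 0.0, 0.0, 1.0]]
```

>>> {"op": "send_rows", "data": {
  "increments": [
    [0,0,45,0,0,0],
    [0,0,45,0,0,0],
    [20,0,36,0,0,0],
    [25,0,0,0,0,0],
    [15,0,0,0,0,0]
  ]
}}

```text
time: 2.08
tool_pos: [456.4, -275.9, 104.7]
tcp_rot: [-180.0, 0.1, -0.0]
ft_force: [0.3, 0.4, -0.2]
finger_gap: -0.2
grip_force: 0.0
```

>>> {"op": "send_rows", "data": {
  "increments": [
    [15,3,0,0,0,0],
    [15,5,0,0,0,0],
    [15,5,0,0,0,0],
    [15,5,0,0,0,0],
    [10,4,0,0,0,0]
  ]
}}

```text
time: 2.7
tool_pos: [527.0, -298.0, 105.9]
tcp_rot: [180.0, -0.0, 0.0]
ft_force: [-0.3, 0.4, 0.5]
finger_gap: -0.1
grip_force: 0.2
```

Run:
```python
from bench import r
from h import *
s=r.snapshot("wrist"); cv2.imwrite("pics/wrist2.png",s["img"]); pickle.dump(s,open("wrist2.pkl","wb"))
a=r.sense(); print(a["time"],a["tool_pos"],a["ft_force"])
```

```text
2.75 [ 527.79477331 -298.19060075  105.96353756] [-1.45873703  0.48789426  0.47131383]
```

View pics/wrist2.png

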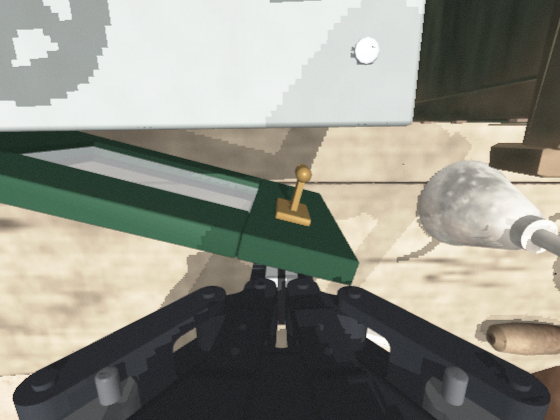

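The fingers are pushing the door at about (283,265), just inside its free edge at (357,262). The catch spear is at (300,175) and the roof's front edge is at about row 127.

>>> {"op": "send_rows", "data": {
  "increments": [
    [12,2,0,0,0,0],
    [8,1,0,0,0,0],
    [6,1,0,0,0,0],
    [0,0,0,0,0,0]
  ]
}}

```text
time: 3.25
tool_pos: [552.9, -300.7, 105.3]
tcp_rot: [180.0, -0.0, 0.1]
ft_force: [0.1, -0.2, 0.6]
finger_gap: 0.3
grip_force: 0.0
```

Run:
```python
from h import *
s=pickle.load(open("wrist2.pkl","rb"))
for u,v,z in((5,132,146),(415,123,146),(205,128,146),(357,262,140),(325,195,140),(283,262,106),(367,50,197)): print(u,v,ray(s,u,v,z).round(1))
```

```text
5 132 [ 595.2 -205.1  146. ]
415 123 [ 598.3 -345.2  146. ]
205 128 [ 596.6 -273.7  146. ]
357 262 [ 543.4 -331.   140. ]
325 195 [ 571.7 -316.6  140. ]
283 262 [ 526.6 -300.8  106. ]
367 50 [ 609.  -313.4  197. ]
```

>>> {"op": "send_rows", "data": {
  "increments": [
    [3,1,0,0,0,0],
    [3,1,0,0,0,0],
    [0,0,0,0,0,0]
  ]
}}

```text
time: 3.62
tool_pos: [558.7, -302.9, 105.4]
tcp_rot: [180.0, -0.0, 0.0]
ft_force: [-0.4, -0.4, 0.4]
finger_gap: -0.1
grip_force: 0.0
```

>>> {"op": "send_rows", "data": {
  "increments": [
    [3,1,0,0,0,0],
    [3,0,0,0,0,0],
    [0,0,0,0,0,0]
  ]
}}

```text
time: 4.0
tool_pos: [564.4, -303.9, 105.3]
tcp_rot: [180.0, 0.0, 0.0]
ft_force: [-2.6, -1.0, -0.1]
finger_gap: -0.2
grip_force: 1.2
```

>>> {"op": "send_rows", "data": {
  "increments": [
    [3,0,0,0,0,0],
    [2,0,0,0,0,0],
    [0,0,0,0,0,0]
  ]
}}

```text
time: 4.38
tool_pos: [569.5, -304.0, 105.3]
tcp_rot: [180.0, 0.0, 0.0]
ft_force: [-2.3, -2.0, 1.0]
finger_gap: 0.1
grip_force: 1.2
```

>>> {"op": "send_rows", "data": {
  "increments": [
    [2,0,0,0,0,0],
    [2,0,0,0,0,0],
    [0,0,0,0,0,0]
  ]
}}

```text
time: 4.75
tool_pos: [573.9, -303.6, 105.3]
tcp_rot: [-180.0, -0.0, 0.1]
ft_force: [0.3, 0.4, 0.4]
finger_gap: -0.1
grip_force: 0.0
```

>>> {"op": "send_rows", "data": {
  "increments": [
    [2,0,0,0,0,0],
    [2,0,0,0,0,0],
    [0,0,0,0,0,0]
  ]
}}

```text
time: 5.12
tool_pos: [576.2, -303.7, 105.2]
tcp_rot: [-180.0, 0.2, 0.0]
ft_force: [-9.1, 1.2, 4.5]
finger_gap: -0.1
grip_force: 4.3
```

>>> {"op": "send_rows", "data": {
  "increments": [
    [1.5,0,0,0,0,0],
    [1,0,0,0,0,0],
    [0,0,0,0,0,0]
  ]
}}

```text
time: 5.5
tool_pos: [576.2, -303.7, 105.2]
tcp_rot: [-179.9, 0.5, 0.0]
ft_force: [-22.2, 3.1, 12.8]
finger_gap: -0.2
grip_force: 11.0
```

>>> {"op": "send_rows", "data": {
  "increments": [
    [-8,0,0,0,0,0],
    [-25,0,0,0,0,0],
    [-40,0,-10,0,0,0],
    [-20,0,-40,0,0,0],
    [0,0,0,0,0,0]
  ],
  "grip": 0
}}

```text
time: 6.12
tool_pos: [487.9, -305.4, 159.4]
tcp_rot: [179.8, -0.3, -0.0]
ft_force: [0.7, -0.1, -0.1]
finger_gap: 42.7
grip_force: 0.0
```

Run:
```python
from bench import r
from h import *
s=r.snapshot("wrist"); cv2.imwrite("pics/wrist3.png",s["img"]); pickle.dump(s,open("wrist3.pkl","wb"))
a=r.sense(); print(a["time"],a["tool_pos"],a["ft_force"])
```

```text
6.175 [ 487.81872006 -304.80370238  157.53113882] [ 0.67309551 -0.40271371 -0.29141642]
```

View pics/wrist3.png

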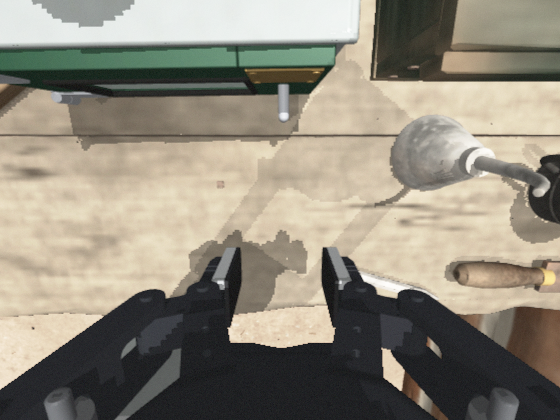

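The door lies flush and parallel with the housing front at row 45–90: the spear is hidden and there is no gap, so it is seated. Next comes the wheel.

>>> {"op": "send_rows", "data": {
  "increments": [
    [0,0,-58,0,0,0],
    [0,0,-58,0,0,0],
    [20,-10,-56,0,0,0],
    [40,-22,0,0,0,0],
    [40,-22,0,0,0,0]
  ],
  "grip": -1
}}

```text
time: 6.8
tool_pos: [588.7, -249.3, 327.4]
tcp_rot: [180.0, -0.1, 0.0]
ft_force: [-0.3, -0.4, -0.9]
finger_gap: 85.1
grip_force: 0.0
```

>>> {"op": "send_rows", "data": {
  "increments": [
    [32,-19,0,0,0,0],
    [0,0,0,0,0,0],
    [0,0,0,0,0,0]
  ]
}}

```text
time: 7.18
tool_pos: [618.9, -230.6, 325.8]
tcp_rot: [-180.0, 0.1, 0.1]
ft_force: [-0.3, 0.1, 0.1]
finger_gap: 85.3
grip_force: 0.0
```

Run:
```python
from bench import r
from h import *
s=r.snapshot("wrist"); cv2.imwrite("pics/wrist4.png",s["img"]); pickle.dump(s,open("wrist4.pkl","wb"))
a=r.sense(); print(a["time"],a["tool_pos"],a["ft_force"])
m=red(s).astype(np.uint8); n,l,st,c=cv2.connectedComponentsWithStats(m); i=1+st[1:,4].argmax()
print(st[i],c[i]); u=(l==i); q=np.argwhere(u)[:,::-1].astype(np.float32)
e=cv2.fitEllipse(cv2.convexHull(q)); print(e)
for z in(252,254): print(ray(s,*e[0],z))
p,_,_=world(s,u); print(np.median(p,0),p.min(0),p.max(0))
```

```text
7.225 [ 618.59912418 -231.02731349  326.40691813] [-0.70982343  0.05455549 -0.15607199]
[ 237  110   86   87 4039] [279.42436247 153.34959148]
((279.15118408203125, 152.75393676757812), (85.31263732910156, 86.69390869140625), 5.260242938995361)
[ 670.10420859 -230.86223501  252.        ]
[ 670.28274292 -230.87439969  254.        ]
[ 670.63017519 -230.79159147  258.66406405] [ 638.84389506 -261.92516398  188.2676338 ] [ 699.77319763 -200.347222    261.6775913 ]
```

View pics/wrist4.png

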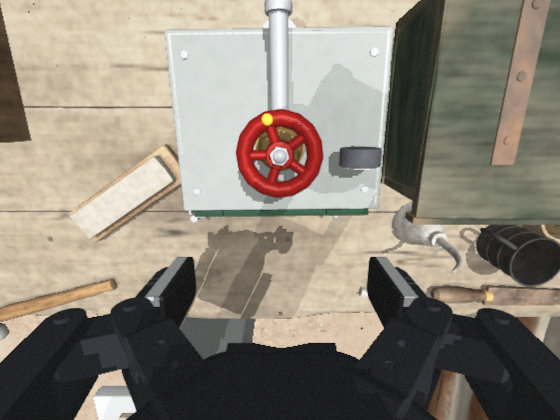

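The wrist view shows the wheel centred at (279,153), which is world (670,-231,253). The yellow pip is at (267,119), about 20° from +x. The door's green edge is flush under the roof front at row 212.

>>> {"op": "send_rows", "data": {
  "increments": [
    [26,0,0,0,0,0],
    [25.5,0,0,0,0,0],
    [0,0,0,0,0,0.187],
    [0,0,0,0,0,0.187],
    [0,0,0,0,0,0.187]
  ]
}}

```text
time: 7.85
tool_pos: [669.8, -231.8, 327.3]
tcp_rot: [180.0, -0.0, -32.5]
ft_force: [0.4, -0.1, 0.4]
finger_gap: 85.6
grip_force: 0.0
```

>>> {"op": "send_rows", "data": {
  "increments": [
    [0,0,0,0,0,0.187],
    [0,0,0,0,0,0.187],
    [0,0,0,0,0,0.187],
    [0,0,0,0,0,0.187],
    [0,0,0,0,0,0]
  ]
}}

```text
time: 8.48
tool_pos: [669.8, -231.6, 327.5]
tcp_rot: [-180.0, -0.0, -75.0]
ft_force: [0.2, -0.4, 0.5]
finger_gap: 85.5
grip_force: 0.0
```

Run:
```python
from bench import r
from h import *
s=r.snapshot("wrist"); pickle.dump(s,open("wrist5.pkl","wb"));cv2.imwrite("pics/wrist5.png",s["img"])
a=r.sense(); print(a["time"],a["tool_pos"],a["tcp_rot"],a["joint_pos"][5],a["wrist_torque"])
m=red(s).astype(np.uint8); n,l,st,c=cv2.connectedComponentsWithStats(m); i=1+st[1:,4].argmax()
print(st[i],c[i]); q=np.argwhere(l==i)[:,::-1].astype(np.float32)
e=cv2.fitEllipse(cv2.convexHull(q)); print(e, ray(s,*e[0],253))
h=hsv(s); m=((h[...,0]>22)&(h[...,0]<34)&(h[...,1]>180)&(h[...,2]>150)).astype(np.uint8); n,l,st,c=cv2.connectedComponentsWithStats(m)
for j in range(1,n):
    if st[j,4]>15: print("yel",st[j],ray(s,*c[j],259))
```

```text
8.525 [ 669.89212936 -231.46270992  327.46688669] [-1.79995319e+02 -7.31687832e-03 -7.47746723e+01] 141.57181324143437 [ 0.05727872 -0.07508719  0.01295314]
[ 243  183   79   77 3410] [282.89648094 220.05073314]
((281.73895263671875, 220.71153259277344), (76.15632629394531, 78.7254867553711), 95.32618713378906) [ 669.14450601 -231.84797216  253.        ]
```

>>> {"op": "send_rows", "data": {
  "increments": [
    [0,0,40,0,0,0],
    [0,0,40,0,0,0],
    [0,0,21,0,0,0],
    [0,0,0,0,0,0]
  ]
}}

```text
time: 9.02
tool_pos: [669.3, -230.5, 224.2]
tcp_rot: [179.8, 0.1, -74.9]
ft_force: [0.1, -0.2, 0.5]
finger_gap: 85.4
grip_force: 0.0
```

>>> {"op": "send_rows", "data": {
  "increments": [
    [0,0,0,0,0,0],
    [0,0,0,0,0,0],
    [0,0,0,0,0,0]
  ],
  "grip": 1,
  "grip_force": 70
}}

```text
time: 9.4
tool_pos: [669.5, -231.8, 230.1]
tcp_rot: [180.0, -0.1, -75.0]
ft_force: [-12.5, 0.1, 8.7]
finger_gap: 60.9
grip_force: 75.3
```

```bash
cat > st.py <<'E'
from bench import r
a=r.sense()
for k in("time","tool_pos","tcp_rot","ft_force","wrist_torque","finger_gap","grip_force"): print(k,a[k] if k in("time",) else a[k].round(2) if hasattr(a[k],"round") else a[k])
print(a["joint_pos"][5])
E
python3 st.py
```

```text
time 9.4
tool_pos [ 669.49 -231.85  230.05]
tcp_rot [ 1.7995e+02 -1.2000e-01 -7.4980e+01]
ft_force [-12.5    0.07   8.67]
wrist_torque [-0.13  2.58 -0.21]
finger_gap 60.85124688546369
grip_force 75.29420971870422
141.8008732957357
```

>>> {"op": "send_rows", "data": {
  "increments": [
    [0,1,-1.5,0,0,0],
    [0,0,0,0,0,0]
  ]
}}

```text
time: 9.65
tool_pos: [669.4, -231.8, 230.1]
tcp_rot: [-180.0, -0.1, -75.0]
ft_force: [-6.3, -1.3, 5.7]
finger_gap: 61.2
grip_force: 76.5
```

>>> {"op": "send_rows", "data": {
  "increments": [
    [0,0,-0.4,0,0,-0.1],
    [0,0,-0.7,0,0,-0.18],
    [0,0,-0.7,0,0,-0.18],
    [0,0,0,0,0,0]
  ]
}}

```text
time: 10.15
tool_pos: [670.5, -231.2, 232.0]
tcp_rot: [-179.9, -0.2, -48.6]
ft_force: [-2.0, 0.6, 6.1]
finger_gap: 60.9
grip_force: 76.6
```

```bash
python3 st.py
```

```text
time 10.15
tool_pos [ 670.51 -231.23  231.98]
tcp_rot [-179.92   -0.19  -48.6 ]
ft_force [-1.98  0.63  6.09]
wrist_torque [-0.46  0.84  0.27]
finger_gap 60.86100332960053
grip_force 76.62348926067352
115.44135136467305
```

>>> {"op": "send_rows", "data": {
  "increments": [
    [0,0,-0.75,0,0,-0.18],
    [0,0,-0.75,0,0,-0.18],
    [0,0,-0.75,0,0,-0.18],
    [0,0,-0.75,0,0,-0.18],
    [0,0,-0.75,0,0,-0.18]
  ]
}}

```text
time: 10.78
tool_pos: [671.5, -229.1, 235.6]
tcp_rot: [-179.9, -0.3, 3.2]
ft_force: [2.7, 10.2, 4.6]
finger_gap: 60.9
grip_force: 76.8
```

>>> {"op": "send_rows", "data": {
  "increments": [
    [0,0,-0.75,0,0,-0.18],
    [0,0,-0.75,0,0,-0.18],
    [0,0,-0.75,0,0,-0.18],
    [0,0,-0.75,0,0,-0.18],
    [0,0,-0.75,0,0,-0.18]
  ]
}}

```text
time: 11.4
tool_pos: [670.4, -227.0, 239.1]
tcp_rot: [-179.9, -0.3, 54.8]
ft_force: [-7.4, 16.6, 8.1]
finger_gap: 60.6
grip_force: 77.2
```

>>> {"op": "send_rows", "data": {
  "increments": [
    [0,0,-0.75,0,0,-0.18],
    [0,0,-0.75,0,0,-0.18],
    [0,0,-0.75,0,0,-0.18],
    [0,0,-0.75,0,0,-0.18],
    [0,0,-0.75,0,0,-0.18]
  ]
}}

```text
time: 12.02
tool_pos: [668.1, -226.6, 242.7]
tcp_rot: [-179.9, -0.4, 106.3]
ft_force: [-22.7, 18.8, 13.5]
finger_gap: 60.6
grip_force: 77.4
```

```bash
python3 st.py
```

```text
time 12.025
tool_pos [ 668.07 -226.61  242.65]
tcp_rot [-179.91   -0.39  106.32]
ft_force [-22.66  18.79  13.48]
wrist_torque [ 3.01  2.47 -0.48]
finger_gap 60.64246978312589
grip_force 77.40593352527256
-39.34326403374075
```

>>> {"op": "send_rows", "data": {
  "increments": [
    [2,-0.8,-0.8,0,0,0],
    [1.6,-0.8,-0.7,0,0,0],
    [0,-0.4,-0.75,0,0,-0.18],
    [0,-0.4,-0.75,0,0,-0.18],
    [0,-0.4,-0.75,0,0,-0.18]
  ]
}}

```text
time: 12.65
tool_pos: [666.6, -227.2, 245.1]
tcp_rot: [179.9, -0.0, 137.2]
ft_force: [-0.8, 4.8, 1.1]
finger_gap: 60.6
grip_force: 76.8
```

```bash
python3 st.py
```

```text
time 12.65
tool_pos [ 666.61 -227.21  245.05]
tcp_rot [ 1.7986e+02 -1.0000e-02  1.3719e+02]
ft_force [-0.82  4.84  1.09]
wrist_torque [ 1.18 -0.28 -0.31]
finger_gap 60.59076094212473
grip_force 76.80944502353668
-70.24946324296289
```

>>> {"op": "send_rows", "data": {
  "increments": [
    [0,-0.4,-0.7,0,0,-0.18],
    [0,-0.4,-0.7,0,0,-0.18],
    [0,-0.2,-0.4,0,0,-0.1]
  ]
}}

```text
time: 13.02
tool_pos: [666.0, -228.3, 246.8]
tcp_rot: [179.9, 0.1, 163.5]
ft_force: [-0.6, 2.8, 0.9]
finger_gap: 60.4
grip_force: 76.8
```

```bash
python3 st.py
```

```text
time 13.025
tool_pos [ 665.95 -228.29  246.85]
tcp_rot [1.7989e+02 5.0000e-02 1.6346e+02]
ft_force [-0.59  2.76  0.88]
wrist_torque [ 1.18 -0.06 -0.36]
finger_gap 60.38826384874632
grip_force 76.83816611766815
-96.60481798729185
```

Turned 238° (4.16 rad) so far, with no stop yet.

>>> {"op": "send_rows", "data": {
  "increments": [
    [0,-0.2,-0.4,0,0,-0.1],
    [0,-0.2,-0.4,0,0,-0.1]
  ]
}}

```text
time: 13.28
tool_pos: [665.8, -228.8, 247.7]
tcp_rot: [179.9, 0.1, 174.8]
ft_force: [-0.9, 3.3, 0.2]
finger_gap: 60.8
grip_force: 76.8
```

```bash
python3 st.py | grep -E "rot|torque|force|pos"
```

```text
tool_pos [ 665.82 -228.82  247.65]
tcp_rot [1.7991e+02 7.0000e-02 1.7484e+02]
ft_force [-0.87  3.34  0.21]
wrist_torque [ 1.13 -0.03 -0.37]
grip_force 76.82108759880066
```

>>> {"op": "send_rows", "data": {
  "increments": [
    [0,-0.15,-0.3,0,0,-0.07],
    [0,0,0,0,0,0]
  ]
}}

```text
time: 13.52
tool_pos: [665.8, -229.1, 247.8]
tcp_rot: [179.9, 0.1, 178.6]
ft_force: [1.9, 5.2, 1.3]
finger_gap: 60.6
grip_force: 77.4
```

```bash
python3 st.py | grep -E "rot|torque|force|pos"
```

```text
tool_pos [ 665.78 -229.07  247.81]
tcp_rot [1.7990e+02 8.0000e-02 1.7859e+02]
ft_force [1.95 5.19 1.33]
wrist_torque [ 1.47 -0.26 -2.31]
grip_force 77.41414368152618
```

Torque jumped to 2.3 N·m at yaw 178.6°, so the wheel is at its stop after turning 4.42 rad (a rise of 17.8 mm, which agrees). Now I'll turn it back an eighth of a turn.

>>> {"op": "send_rows", "data": {
  "increments": [
    [0,0.4,0.6,0,0,0.16],
    [0,0.4,0.6,0,0,0.16],
    [0,0.4,0.65,0,0,0.16],
    [0,0.4,0.65,0,0,0.16],
    [0,0.4,0.6,0,0,0.15]
  ]
}}

```text
time: 14.15
tool_pos: [666.7, -227.1, 244.8]
tcp_rot: [179.9, 0.0, 133.2]
ft_force: [0.2, 3.3, -0.0]
finger_gap: 60.7
grip_force: 76.4
```

>>> {"op": "send_rows", "data": {
  "increments": [
    [0,0,0,0,0,0],
    [0,0,0,0,0,0]
  ]
}}

```text
time: 14.4
tool_pos: [666.7, -227.2, 244.8]
tcp_rot: [179.9, 0.0, 133.7]
ft_force: [2.1, 5.0, -0.4]
finger_gap: 60.5
grip_force: 76.8
```

```bash
python3 st.py
```

```text
time 14.4
tool_pos [ 666.65 -227.16  244.81]
tcp_rot [1.7989e+02 3.0000e-02 1.3374e+02]
ft_force [ 2.1   5.   -0.35]
wrist_torque [ 1.34 -0.84 -0.32]
finger_gap 60.54575123402794
grip_force 76.78430914878845
-66.76986058373728
```

>>> {"op": "send_rows", "data": {
  "increments": [
    [0,0,0,0,0,0],
    [0,0,0,0,0,0],
    [0,0,0,0,0,0],
    [0,0,0,0,0,0]
  ],
  "grip": -1
}}

```text
time: 14.9
tool_pos: [665.8, -228.3, 244.5]
tcp_rot: [-180.0, 0.0, 133.6]
ft_force: [-0.1, 0.6, -0.1]
finger_gap: 85.4
grip_force: 0.0
```

>>> {"op": "send_rows", "data": {
  "increments": [
    [0,0,-20,0,0,0],
    [0,0,-45,0,0,0],
    [0,0,-50,0,0,0],
    [0,0,0,0,0,0]
  ]
}}

```text
time: 15.4
tool_pos: [667.5, -228.7, 368.3]
tcp_rot: [179.7, 0.6, 133.6]
ft_force: [0.4, 0.5, 0.2]
finger_gap: 85.4
grip_force: 0.0
```

```bash
python3 st.py
python3 - <<'E'
from bench import r
from h import *
s=r.snapshot("wrist"); pickle.dump(s,open("wrist6.pkl","wb"));cv2.imwrite("pics/wrist6.png",s["img"])
t=r.snapshot("top"); pickle.dump(t,open("top6.pkl","wb"))
c=cv2.resize(t["img"][120:230,240:440],None,fx=2,fy=2)
im=np.zeros((420,560+0,3),np.uint8); cv2.imwrite("pics/both6.png",np.vstack([cv2.resize(s["img"],(480,360)),cv2.copyMakeBorder(c,0,0,0,80,cv2.BORDER_CONSTANT)]))
E
```

```text
time 15.4
tool_pos [ 667.49 -228.7   368.35]
tcp_rot [179.73   0.64 133.61]
ft_force [0.38 0.53 0.17]
wrist_torque [-0.03 -0.01  0.02]
finger_gap 85.44734328469781
grip_force 0.0
-66.68052032024575
```

View pics/both6.png

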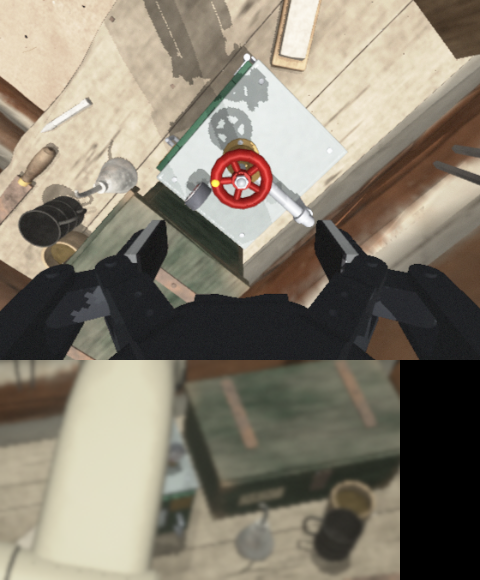

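The wrist view has the wheel at (242,180) with its pip at (215,183), about 229° in world terms. That is a net turn of about 209° from 20°, as intended. The door edge is still flush along the housing front, (165,165) to (250,65), and the bystanders have not moved.

```bash
python3 -c "
from bench import r
print(r.hand_in())"
```

```text
the job is handed in; nothing more can be done
None
```

The door is shut and seated in its catch; the handwheel was then opened counter-clockwise to its stop and turned back about 45°, and the job is handed in at about 15.5 s, though no verdict came back.

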